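Half draw on the bench suction point

TASK

Give the polishing bench's suction point half draw for a light piece. With its shutter still shut, lift the loose lid off the funnel by its knob and set it down gently, knob up, flat on the bench; then pull the sprung shutter out by its upright grip to half of its travel, never near wide open, and finish while still holding it there (it springs shut if let go). Leave the mug, the brush wheel and the polishing bar where they are.

Things in the scene. Friction and masses are not known exactly. Their poses are not given: they have to be found in the camera images.
- suction: fixed suction point: bare aluminium duct stub on a 124 dia bench flange, a flat slide gate (106 x 94, 40 to 56 above the bench), above it a funnel: mouth 110 outside, 104 inside dia, rim 126 above the bench. Closed spring barrels (22 dia, along x, y = +-58, 48 up) beside the gate. Origin: on the bench on the duct's vertical axis; z up; the shutter is pulled open along -x
- shutter (a joint): travel of the gate's steel blade in m: 0 shut (stop), 0.060 wide open (stop), 0.030 half: its straight edge then crosses the middle of the 58 mm throat seen down the funnel. It slides level, along -x of the suction point. The springs pull it shut with 3.5 N when shut, rising by 1.6 N each 10 mm (8.3 N at half, 13 N wide open)
- grip (a point): the shutter's upright grip, moving with it: black plastic cylinder 18 dia, 52 high, from 68 to 120 above the bench, on a 10 dia neck on the blade's 136 wide crossbar. This point: on the grip's axis, 54 above the bench (crossbar's top); axes as the suction point's. Shut, it stands 110 from the duct's axis along -x, 46 clear of the funnel's rim
- lid: loose round lid, bare aluminium, 120 dia, about 0.2 kg; its 96 dia, 8 deep plug sits loosely in the funnel's mouth. Black plastic knob on its axis: 27 dia, from 16 to 45 above the lid's origin; the lid's upper face is 12 above it. Origin: centre of the plug's underside; z up through the knob; 118 above the bench on the funnel, at bench height when set down
- mug: white mug, 76 dia, 88 high, handle at its +y; origin at the centre of its underside
- brush: polishing brush wheel lying flat: dark bristles 80 dia, wooden hub, 20 high; origin at the centre of its underside
- bar: bar of polishing compound in a paper sleeve, 115 (its x) x 42 x 34 high; origin at the centre of its underside
Not all that is in view belongs to the job. What is meant by the lid is not blue or brown, and is the larger of those in its own colour.

How it is judged:
By the outcome, as a careful person would: the job done as asked, in the order asked, and still so for the second after the job is handed in, while the arm keeps its last pose, push and grip.
It also fails if it takes over 56 s, if anything falls off the work surface, if the arm or the gripper's body presses on something with over 40 N, if the wrist force passes 120 N, or if a joint passes its speed limit or range.

ROBOT

A 6-joint arm with a two-finger parallel gripper is mounted at the origin on the work surface. World frame = base frame: x ahead of the robot, y to its left, z up, the work surface at z = 0. Lengths are in mm, angles in rad, forces in N, time in s.
With the tool pointing down it reaches from about 275 to 1000 mm from the base axis. Payload 8.4 kg.
Tool frame: the origin (TCP) lies between the finger pads; the fingertips stand 22 mm ahead of it and the grasp point (between the pads) lies 3 mm ahead of it; z points along the fingers, y is the line along which they close (so a half turn about z gives the same grasp; the last joint's range is limited). The gripper opens to 85 mm and grips with 20 to 120 N. Pads are 22 mm wide; open, the fingers measure 114 mm over their backs; the gripper's body (76 mm by 85 mm) begins 54 mm behind the grasp point. The pads swing forward as they close: fully open they stand 13 mm farther back than shut.
Start: joints at [-1.111, 0.353, 1.633, -0, 1.155, -0.002], TCP at [278.474, -559.536, 253.281] pointing down, gripper open.
Joint ranges: [-2.63, 2.63], [-0.92, 2.1], [0.06, 2.66], [-1.3, 4.44], [0, 2.69], [-3.02, 3.02]. Speed limits (rad/s): [2.22, 2.22, 2.79, 3.14, 3.14, 3.14].

INTERFACE

Orientations are given as [roll, pitch, yaw] about the fixed x, y, z axes, in that order (R = Rz(yaw) Ry(pitch) Rx(roll)).
In Python, from rig import r, grab_frame gives the robot as it stands.
- The arm moves only by the shell command python3 -m inch 'ROWS' [FORCE]. ROWS is JSON, a list of rows, each a list of 7 numbers: the turn, a rotation vector about the tool's x, y, z as a fraction of full scale, then the shift along the tool's x, y, z as a fraction of full scale, then the closure, from 0 (fully open) to 1 (shut). In form: [[rx, ry, rz, dx, dy, dz, fingers], ...]. A call has 1 to 8 rows; each row shifts and turns the commanded pose from where the row before left it, along the tool's axes as they then stand; what a row does not reach is not made up. Full scale, the value 1, is 2.5 cm for a shift and pi rad for a turn. A row lasts 1/12 s, in which the tool goes at most 41.7 mm and 7.16 degrees, less where a joint would pass 70% of its speed; a pose out of reach is approached as far as the arm can. A call with a number of a shift or a turn outside -1 to 1 is refused whole. A call with a gripper value outside its range is refused whole. The fingers move at their own pace and stop on an object; FORCE is the grip in N (left out, the last holds). Time passes only in rows, so rows that do not move let the fingers close. It gives the time, the measured TCP pose, the force, the opening and the grip force at its end, in the units of the state.
- r.sense(): the state, without advancing time (a new reading comes with each control period).
- grab_frame(name): name is "scene" or "top"; returns a dict with "pixels" (384x512x3 uint8, red, green, blue), "z_map" (384x512 float32, mm along the optical axis (not along the pixel's ray), 0 where there is no reading), "vertical_fov" (degrees; the focal length in pixels is half the picture's height over the tangent of half this angle, whatever the lens; pixels are square), "cx", "cy" (the principal point, pixels), "dist" ([k1, k2, p1, p2, k3] as OpenCV has them; the pictures are not rectified), "cam_to_world" (4x4, takes a point from camera to world coordinates). Camera axes: x right, y down, z forward; pixel columns grow to the right and rows downward; lengths in mm; the calibration is good to about 2 mm. A picture is of the moment at which its call begins.
- r.sign_off(): hands the job in; it is judged then, once.
The state is a dict: "clock": time; "qpos": joint angles; "qvel": joint speeds; "joint_efforts": joint torques, N m; "eef_pos": TCP position; "tcp_rot": TCP orientation; "contact_force": force on the tool from outside, world axes, zero at the start; "wrist_torque": the same for the moment, N m; "opening": opening from 0.0 (shut) to 1.0 (fully open); "grasp_force": force on a finger pad.
Only numpy, scipy, OpenCV 4.12 (cv2) and the standard library are available. Lean on these libraries where they do the work, as an engineer would, in place of code of your own. Each camera call takes 0.05 s, during which the arm holds its last target. There are 200 camera calls.

## Working session

There is one attempt and no reset: what is moved stays moved. The work goes in short steps, Python scripts to look and compute and a shell command to move; the robot and the scene stay as the last step left them, time stands still between calls to the robot, and variables do not carry over. Pictures are saved under pics/ and viewed, at most 10 in all, crops included, and the job is handed in when it is done.

```bash
mkdir -p pics; ls; cat > h.py <<'E'
import numpy as np, cv2, pickle
from rig import r, grab_frame
def snap(cam,name):
    f=grab_frame(cam); cv2.imwrite(f'pics/{name}.png',cv2.cvtColor(f['pixels'],cv2.COLOR_RGB2BGR)); pickle.dump(f,open(f'pics/{name}.pkl','wb')); return f
def load(n): return pickle.load(open(f'pics/{n}.pkl','rb'))
def K(f):
    F=f['pixels'].shape[0]/2/np.tan(np.radians(f['vertical_fov'])/2); return np.array([[F,0,f['cx']],[0,F,f['cy']],[0,0,1.]])
def rays(f,uv):
    n=cv2.undistortPoints(np.float64(uv).reshape(-1,1,2),K(f),np.float64(f['dist']))[:,0]; return np.c_[n,np.ones(len(n))]
def world(f,uv,z=None):
    """by depth, or on the plane of height z"""
    M=np.array(f['cam_to_world']); d=rays(f,uv); R,t=M[:3,:3],M[:3,3]
    if z is None: s=np.array([f['z_map'][int(v),int(u)] for u,v in uv])[:,None]
    else: s=((z-t[2])/(d@R.T)[:,2])[:,None]
    return s*(d@R.T)+t
def cloud(f):
    v,u=np.mgrid[:384,:512]; uv=np.c_[u.ravel(),v.ravel()]; P=world(f,uv).reshape(384,512,3); P[f['z_map']==0]=np.nan; return P
def crop(n,u0,v0,u1,v1,k,out):
    im=cv2.imread(f'pics/{n}.png')[v0:v1,u0:u1]; cv2.imwrite(f'pics/{out}.png',cv2.resize(im,None,fx=k,fy=k,interpolation=cv2.INTER_CUBIC))
E
python3 - <<'E'
from h import *
a=snap('top','t0');b=snap('scene','s0')
for f in(a,b): print(f['vertical_fov'],f['cx'],f['cy'],f['dist'],np.round(f['cam_to_world'],3).tolist())
x=np.vstack([cv2.imread('pics/t0.png')]); 
s=r.sense();print(s)
E
```

```text
pics
54.25508739197808 253.84056500841356 187.10413617021624 [-0.0938219  0.         0.         0.         0.       ] [[-0.025, -0.995, 0.1, 481.53], [-1.0, 0.026, 0.003, 19.637], [-0.005, -0.099, -0.995, 1079.614], [0.0, 0.0, 0.0, 1.0]]
44.617294845331244 250.60862693808915 188.04952252441402 [-0.04633289  0.          0.          0.          0.        ] [[0.071, 0.788, -0.612, 1377.0], [0.997, -0.064, 0.034, -19.286], [-0.012, -0.613, -0.79, 1146.517], [0.0, 0.0, 0.0, 1.0]]
{'clock': 0.1, 'qpos': array([-1.11140436e+00,  3.53545681e-01,  1.63407526e+00,  7.39875860e-06,
        1.15520257e+00, -2.36747642e-03]), 'qvel': array([ 9.05548469e-04, -2.83808034e-03, -4.28460495e-04,  1.75632502e-05,
        2.60554083e-04,  1.65497937e-03]), 'joint_efforts': array([ 1.27987814e-04, -6.06359267e+01, -3.42820644e+01, -1.13520130e-04,
        3.94924369e-03, -1.48048775e-05]), 'eef_pos': array([ 278.29154902, -559.16769129,  252.65085004]), 'tcp_rot': array([-3.14036182e+00, -9.67926942e-06,  4.61756446e-01]), 'contact_force': array([ 0.03107296,  0.19555444, -0.00675282]), 'wrist_torque': array([-0.03035708, -0.02045614, -0.01229589]), 'grasp_force': 0.0, 'opening': 1.0007617369795452}
```

View pics/t0.png

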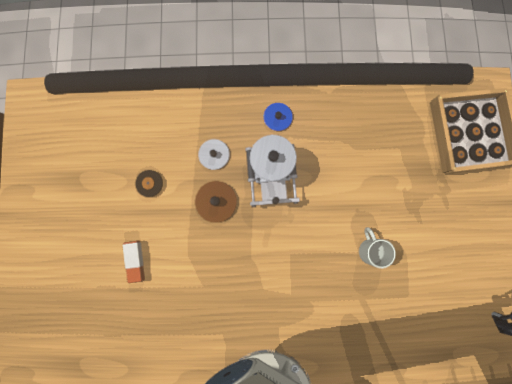

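View pics/s0.png

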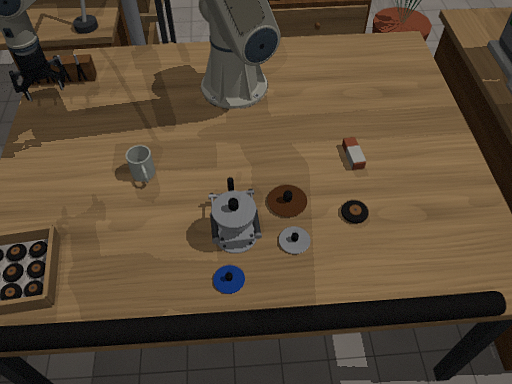

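The top view shows four lids: blue (279,116), small aluminium (214,154), brown (216,201), and large aluminium (273,157) on the funnel. The large aluminium one fits, being neither blue nor brown and the larger of the two aluminium ones. The grip is at (276,201), the mug at (379,252), the brush at (149,183) and the bar at (133,262). I'll confirm with a crop and measure.

```bash
python3 - <<'E'
from h import *
crop('t0',185,95,325,225,5,'c0')
f=load('t0'); g=load('s0'); P=cloud(f); Q=cloud(g)
def circ(P,c,rad,z0,z1,nm):
    m=(abs(P[...,0]-c[0])<rad)&(abs(P[...,1]-c[1])<rad)&(P[...,2]>z0)&(P[...,2]<z1)
    p=P[m]
    if len(p)<5: print(nm,len(p));return
    (x,y),rr=cv2.minEnclosingCircle(np.float32(p[:,:2])); print(nm,len(p),'mean',p.mean(0).round(1),'encl',round(x,1),round(y,1),round(rr,1))
L=world(f,[(273,157)])[0];G=world(f,[(276,201)])[0];print(L,G)
for n,A in(('top',P),('scene',Q)):
    circ(A,L,75,124,136,n+' lid face'); circ(A,L,30,150,170,n+' knob'); circ(A,G,30,105,130,n+' grip')
    for nm,uv,z0,z1 in(('blue',(279,116),6,18),('small',(214,154),6,18),('brown',(216,201),6,18),('mug',(379,252),60,95),('brush',(149,183),10,30),('bar',(133,262),25,40)):
        circ(A,world(f,[uv],10)[0],60,z0,z1,n+' '+nm)
E
```

```text
[646.87749257 -27.05228472 163.51621476] [540.38897954 -33.59967048 117.62498027]
top lid face 1572 mean [651.4 -27.1 129.6] encl 652.5 -27.3 60.3
top knob 92 mean [651.1 -26.7 161.6] encl 651.8 -27.2 13.4
top grip 40 mean [542.7 -31.5 119. ] encl 542.9 -31.8 8.7
top blue 515 mean [795.4 -51.5   8.7] encl 795.4 -52.1 43.2
top small 624 mean [686.8 138.4   9. ] encl 688.2 139.4 44.9
top brown 1276 mean [549.5 134.4  11.7] encl 549.8 135.0 60.0
top mug 340 mean [ 400.2 -308.5   78.6] encl 408.4 -307.7 49.3
top brush 600 mean [606.4 326.6  16.4] encl 606.6 327.4 40.6
top bar 647 mean [387.  367.6  34.4] encl 386.1 369.3 59.1
scene lid face 1187 mean [658.5 -27.4 130. ] encl 654.6 -28.3 61.1
scene knob 89 mean [658.9 -27.3 160.8] encl 657.0 -27.9 14.3
scene grip 41 mean [549.5 -32.6 116.1] encl 548.3 -32.8 9.7
scene blue 668 mean [798.9 -52.   10.2] encl 796.6 -53.2 76.5
scene small 571 mean [693.8 138.4  10.3] encl 690.0 127.4 71.6
scene brown 902 mean [555.8 133.5  12. ] encl 552.3 129.0 78.6
scene mug 351 mean [ 401.9 -308.5   76.9] encl 406.4 -304.9 50.1
scene brush 480 mean [612.7 327.4  17.8] encl 610.8 330.4 42.1
scene bar 362 mean [389.7 368.3  34.6] encl 388.2 368.4 58.4
```

View pics/c0.png

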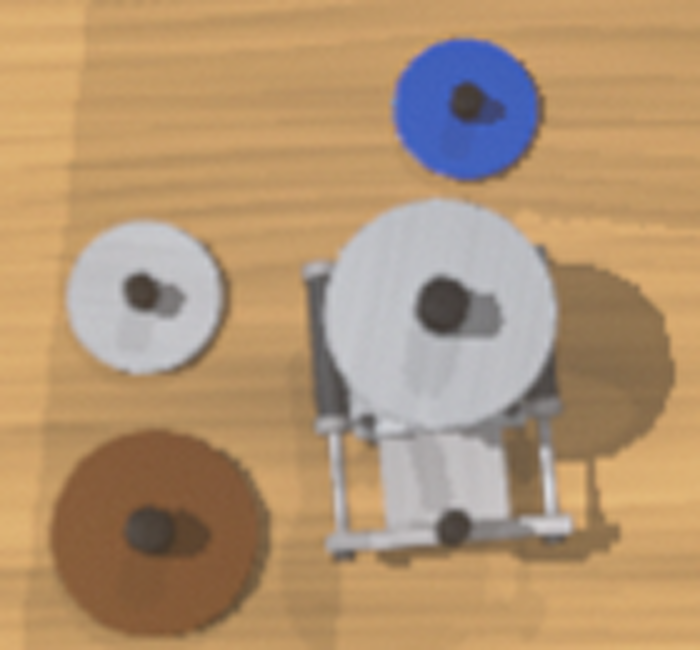

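The crop confirms it. The large aluminium lid sits on the funnel, centred at crop (440,315), and the grip is at (453,527) on the crossbar. The lid is at about (652,-27) and the grip at about (543.5,-32), so the suction yaw is about 0.043. I'm setting out for a point above the knob.

```bash
python3 -m inch '[[0,0,0.0333,0,0,0,0],[0,0,0.0333,0,0,0,0],[0,0,0.0333,0,0,0,0],[0,0,0.0334,0,0,0,0],[0,0,0,0.4,-0.5,0,0],[0,0,0,0.755,-0.98,0,0],[0,0,0,0.755,-0.98,0,0],[0,0,0,0.755,-0.98,0,0]]' 40
python3 -m inch '[[0,0,0,0.755,-0.98,0,0],[0,0,0,0.755,-0.98,0,0],[0,0,0,0.755,-0.98,0,0],[0,0,0,0.755,-0.98,0,0],[0,0,0,0.755,-0.98,0,0],[0,0,0,0.755,-0.98,0,0],[0,0,0,0.755,-0.98,0,0],[0,0,0,0.755,-0.98,0,0]]'
python3 -m inch '[[0,0,0,0.755,-0.98,0,0],[0,0,0,0.755,-0.98,0,0],[0,0,0,0.755,-0.98,0,0],[0,0,0,0.755,-0.98,0,0],[0,0,0,0.755,-0.98,0,0],[0,0,0,0.755,-0.98,0,0],[0,0,0,0.755,-0.98,0,0],[0,0,0,0,0,0,0]]'
```

```text
clock: 0.77
eef_pos: [341.9, -468.9, 252.8]
tcp_rot: [-3.141, 0.0, 0.045]
contact_force: [0.8, -0.2, 0.5]
opening: 1.001
grasp_force: 0.0
clock: 1.43
eef_pos: [484.3, -266.1, 253.1]
tcp_rot: [-3.141, 0.0, 0.046]
contact_force: [-1.1, -0.4, -0.3]
opening: 1.002
grasp_force: 0.0
clock: 2.1
eef_pos: [610.6, -86.5, 253.0]
tcp_rot: [-3.14, -0.001, 0.049]
contact_force: [-1.0, -0.3, 0.3]
opening: 1.004
grasp_force: 0.0
```

```bash
python3 -m inch '[[0,0,0,0.59,-0.76,0,0],[0,0,0,0.59,-0.76,0,0],[0,0,0,0.55,-0.76,0.4,0],[0,0,0,0,0,0.6,0],[0,0,0,0,0,0.6,0],[0,0,0,0,0,0,0],[0,0,0,0,0,0,0]]'
python3 - <<'E'
from h import *
snap('scene','s1'); f=snap('top','t1'); crop('s1',150,90,350,290,3.5,'c1')
E
```

```text
clock: 2.68
eef_pos: [648.1, -32.3, 212.5]
tcp_rot: [-3.141, 0.002, 0.045]
contact_force: [0.5, -0.5, 0.7]
opening: 0.998
grasp_force: 0.0
```

View pics/c1.png

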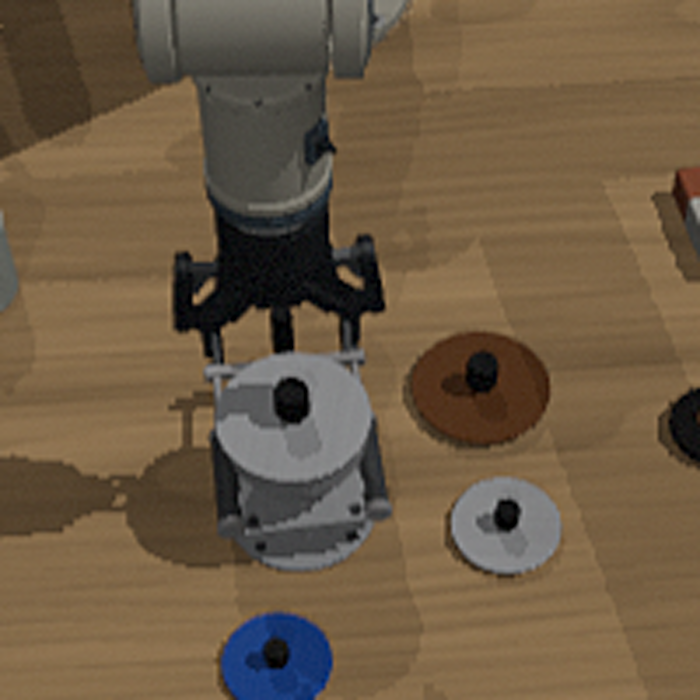

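The gripper hangs above and behind the knob, with its centre at crop x≈278 and the knob at (291,400). That agrees with the measured 5 mm offset in y, so I correct it, descend and close.

```bash
python3 -m inch '[[0,0,0,0.165,-0.19,0.4,0],[0,0,0,0,0,0.6,0],[0,0,0,0,0,0.6,0],[0,0,0,0,0,0.4,0],[0,0,0,0,0,0.24,0],[0,0,0,0,0,0,0],[0,0,0,0,0,0,0]]'

```

```text
clock: 3.37
eef_pos: [653.3, -27.7, 157.4]
tcp_rot: [-3.142, -0.0, 0.043]
contact_force: [-0.2, -0.0, 2.2]
opening: 0.998
grasp_force: 0.0
```

```bash
python3 -m inch '[[0,0,0,-0.04,0,0.06,0.4],[0,0,0,0,0,0,0.6],[0,0,0,0,0,0,0.7],[0,0,0,0,0,0,0.8],[0,0,0,0,0,0,0.9],[0,0,0,0,0,0,1],[0,0,0,0,0,0,1],[0,0,0,0,0,0,1]]' 45

```

```text
clock: 4.03
eef_pos: [652.3, -27.8, 156.3]
tcp_rot: [3.141, -0.001, 0.043]
contact_force: [-0.8, -0.3, 5.2]
opening: 0.304
grasp_force: 44.2
```

```bash
python3 -m inch '[[0,0,0,0,0,-0.1,1],[0,0,0,0,0,-0.2,1],[0,0,0,0,0,-0.3,1],[0,0,0,0,0,-0.4,1],[0,0,0,0,0,-0.6,1],[0,0,0,0,0,-0.6,1],[0,0,0,0,0,-0.3,1],[0,0,0,0,0,0,1]]'
python3 - <<'E'
from h import *
snap('scene','s2'); f=snap('top','t2'); crop('s2',150,90,350,290,3,'c2')
print(r.sense()['contact_force'],r.sense()['wrist_torque'])
E
```

```text
clock: 4.7
eef_pos: [653.3, -27.8, 221.0]
tcp_rot: [3.141, -0.004, 0.043]
contact_force: [0.2, 0.4, -1.4]
opening: 0.299
grasp_force: 44.3
[-0.34325387 -0.51642066 -1.94335722] [-0.0428632   0.05568736 -0.0230205 ]
```

View pics/c2.png

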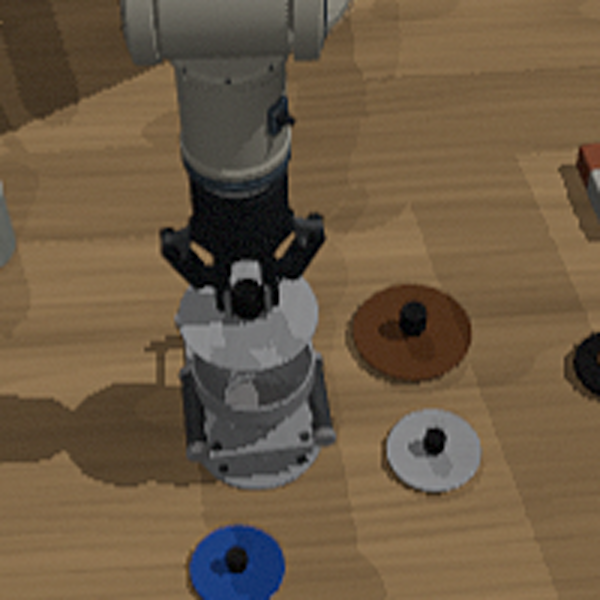

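The lid is held clear of the funnel, knob at crop (247,297), and the weight reads 1.9 N. Next I carry it to clear bench on the -y side.

```bash
python3 -m inch '[[0,0,0,-0.15,0.4,0,1],[0,0,0,-0.3,0.85,0,1],[0,0,0,-0.3,0.85,0,1],[0,0,0,-0.3,0.85,0,1],[0,0,0,-0.3,0.85,0,1],[0,0,0,-0.3,0.85,0,1],[0,0,0,-0.3,0.85,0,1],[0,0,0,-0.3,0.85,0.3,1]]'
python3 -m inch '[[0,0,0,-0.15,0.4,0.5,1],[0,0,0,0,0,0.8,1],[0,0,0,0,0,0.9,1],[0,0,0,0,0,0.9,1],[0,0,0,0,0,0.9,1],[0,0,0,0,0,0.9,1],[0,0,0,0,0,0.7,1],[0,0,0,0,0,0.3,1]]'
python3 -m inch '[[0,0,0,0,0,0.2,1],[0,0,0,0,0,0.2,1],[0,0,0,0,0,0,1],[0,0,0,0,0,0,1]]'
```

```text
clock: 5.47
eef_pos: [602.1, -190.5, 211.0]
tcp_rot: [3.141, -0.0, 0.043]
contact_force: [0.1, 0.4, -1.1]
opening: 0.302
grasp_force: 44.4
clock: 6.13
eef_pos: [596.8, -198.2, 59.3]
tcp_rot: [-3.139, 0.005, 0.043]
contact_force: [-0.4, 0.9, -2.1]
opening: 0.303
grasp_force: 44.5
clock: 6.47
eef_pos: [599.8, -199.0, 53.8]
tcp_rot: [3.141, -0.001, 0.043]
contact_force: [-0.0, 0.4, -2.2]
opening: 0.304
grasp_force: 44.5
```

```bash
python3 -m inch '[[0,0,0,0,0,0.1,1],[0,0,0,0,0,0.1,1],[0,0,0,0,0,0.1,1],[0,0,0,0,0,0.1,1],[0,0,0,0,0,0.08,1],[0,0,0,0,0,0.04,1],[0,0,0,0,0,0.02,1],[0,0,0,0,0,0,1]]'
```

```text
clock: 7.13
eef_pos: [599.3, -198.9, 39.6]
tcp_rot: [-3.141, 0.0, 0.043]
contact_force: [0.1, -1.4, -2.4]
opening: 0.304
grasp_force: 44.5
```

```bash
python3 -m inch '[[0,0,0,0,0,0.03,1],[0,0,0,0,0,0.02,1],[0,0,0,0,0,0.02,1],[0,0,0,0,0,0,1]]'
```

```text
clock: 7.47
eef_pos: [599.5, -198.9, 38.4]
tcp_rot: [3.142, -0.0, 0.043]
contact_force: [-1.7, 0.4, 2.7]
opening: 0.304
grasp_force: 45.0
```

Contact force is now upward, so the lid is on the bench. I open and rise.

```bash
python3 -m inch '[[0,0,0,0,0,0,0.6],[0,0,0,0,0,0,0.4],[0,0,0,0,0,0,0.2],[0,0,0,0,0,0,0],[0,0,0,0,0,0,0],[0,0,0,0,0,-0.2,0],[0,0,0,0,0,-0.6,0],[0,0,0,0,0,-0.9,0]]'
python3 -m inch '[[0,0,0,0,0,-1,0],[0,0,0,0,0,-1,0],[0,0,0,0,0,-1,0],[0,0,0,0,0,-1,0],[0,0,0,0,0,-1,0],[0,0,0,0,0,-0.5,0],[0,0,0,0,0,0,0],[0,0,0,0,0,0,0]]'
python3 - <<'E'
from h import *
snap('top','t3');snap('scene','s3')
f=load('s3');P=cloud(f)
L=np.array([600,-199,0])
m=(np.hypot(P[...,0]-600,P[...,1]+199)<58)&(P[...,2]>3)&(P[...,2]<25); p=P[m]; A=np.c_[p[:,:2],np.ones(len(p))]; print(len(p),p.mean(0),np.linalg.lstsq(A,p[:,2],rcond=None)[0])
crop('s3',110,60,330,280,2.7,'c3')
for n in('t3','s3'):
    P=cloud(load(n)); m=(np.hypot(P[...,0]-544,P[...,1]+32)<30)&(P[...,2]>105)&(P[...,2]<128);p=P[m];print(n,len(p),p.mean(0) if len(p) else '')
E
```

```text
clock: 8.13
eef_pos: [598.0, -198.4, 79.4]
tcp_rot: [-3.14, 0.003, 0.043]
contact_force: [0.2, 0.6, 0.1]
opening: 0.999
grasp_force: 0.0
clock: 8.8
eef_pos: [599.4, -198.9, 218.2]
tcp_rot: [3.141, -0.001, 0.043]
contact_force: [0.4, -0.3, -0.0]
opening: 1.001
grasp_force: 0.0
931 [ 603.37344476 -198.73186977   12.68404377] [ 0.01641778 -0.01164055  0.46464496]
t3 40 [542.74067009 -31.54237491 118.94233535]
s3 41 [549.58706054 -32.81611842 116.37179412]
```

View pics/c3.png

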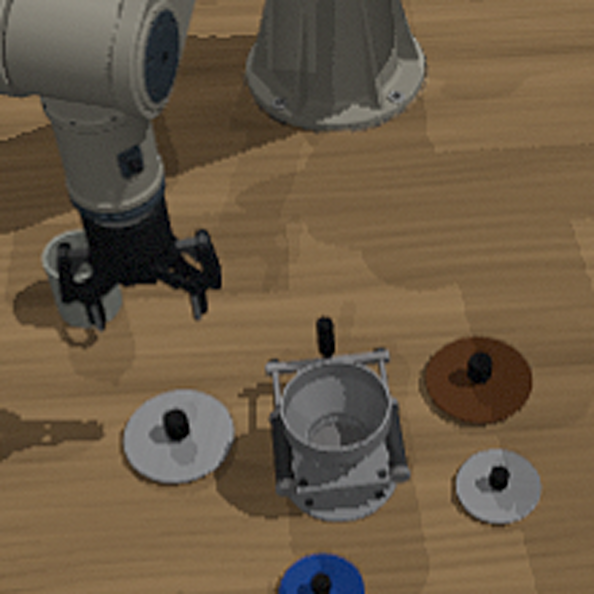

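The lid lies flat on the bench with its knob up, at crop (178,437), and its face measures 12.7 mm high. The funnel is open with the throat fully covered, and the grip at (325,337) hasn't moved. I move above the grip next.

```bash
python3 -m inch '[[0,0,0,-0.14,-0.48,0,0],[0,0,0,-0.28,-0.95,0,0],[0,0,0,-0.28,-0.95,0,0],[0,0,0,-0.28,-0.95,0,0],[0,0,0,-0.28,-0.95,0,0],[0,0,0,-0.28,-0.95,0,0],[0,0,0,-0.28,-0.95,0,0],[0,0,0,-0.15,-0.6,0.4,0]]'
python3 -m inch '[[0,0,0,0,0,0.8,0],[0,0,0,0,0,0.9,0],[0,0,0,0,0,0.5,0],[0,0,0,0,0,0,0],[0,0,0,0,0,0,0],[0,0,0,0,0,0,0]]' 80
```

```text
clock: 9.57
eef_pos: [541.7, -29.2, 208.1]
tcp_rot: [-3.141, 0.0, 0.044]
contact_force: [0.0, -0.3, 1.1]
opening: 1.002
grasp_force: 0.0
clock: 10.07
eef_pos: [542.9, -31.4, 153.2]
tcp_rot: [-3.142, 0.0, 0.043]
contact_force: [0.9, 0.1, 0.3]
opening: 0.994
grasp_force: 0.0
```

```bash
python3 -m inch '[[0,0,0,0,0,0.3,0],[0,0,0,0,0,0.5,0],[0,0,0,0,0,0.6,0],[0,0,0,0,0,0.5,0],[0,0,0,0,0,0.3,0],[0,0,0,0,0,0.05,0],[0,0,0,0,0,0,0]]'
python3 -m inch '[[0,0,0,0,0,0,0.4],[0,0,0,0,0,0,0.6],[0,0,0,0,0,0,0.7],[0,0,0,0,0,0,0.8],[0,0,0,0,0,0,0.9],[0,0,0,0,0,0,1],[0,0,0,0,0,0,1],[0,0,0,0,0,0,1]]' 80
```

```text
clock: 10.65
eef_pos: [542.9, -31.7, 96.7]
tcp_rot: [-3.142, 0.0, 0.043]
contact_force: [0.2, 0.4, 0.0]
opening: 1.003
grasp_force: 0.0
clock: 11.32
eef_pos: [543.1, -33.0, 97.4]
tcp_rot: [3.14, -0.0, 0.044]
contact_force: [-1.7, -8.9, 4.9]
opening: 0.188
grasp_force: 77.8
```

Gripped. I relieve the side load slightly and pull 30 mm slowly.

```bash
python3 -m inch '[[0,0,0,0,0.04,-0.02,1],[0,0,0,0,0,0,1],[0,0,0,-0.1,0,0,1],[0,0,0,-0.15,0,0,1],[0,0,0,-0.15,0,0,1],[0,0,0,-0.15,0,0,1],[0,0,0,0,0,0,1],[0,0,0,0,0,0,1]]'
```

```text
clock: 11.98
eef_pos: [530.3, -33.8, 97.4]
tcp_rot: [3.141, -0.003, 0.043]
contact_force: [5.7, -6.2, -5.2]
opening: 0.189
grasp_force: 78.5
```

```bash
python3 -m inch '[[0,0,0,-0.1,0.03,0.01,1],[0,0,0,-0.15,0,0.01,1],[0,0,0,-0.15,0,0,1],[0,0,0,-0.12,0,0,1],[0,0,0,-0.1,0,0,1],[0,0,0,-0.03,0,0,1],[0,0,0,0,0,0,1],[0,0,0,0,0,0,1]]'
python3 - <<'E'
from h import *
s=r.sense();print(s['eef_pos'],s['contact_force'])
snap('top','t4');snap('scene','s4')
for n in ('t3','t4'):
    P=cloud(load(n)); print(n)
    # crossbar: heights 44..60 toward robot from the gate
    m=(abs(P[...,1]+32)<62)&(abs(P[...,1]+32)>18)&(P[...,0]>470)&(P[...,0]<560)&(P[...,2]>40)&(P[...,2]<62);p=P[m];print(len(p),p.mean(0) if len(p) else '',np.percentile(p[:,0],[5,50]) if len(p) else '')
crop('t4',235,125,315,225,6,'c4')
E
```

```text
clock: 12.65
eef_pos: [515.3, -34.7, 97.4]
tcp_rot: [3.141, -0.005, 0.043]
contact_force: [8.4, -1.8, -3.1]
opening: 0.19
grasp_force: 78.6
[515.29978223 -34.74490671  97.42255454] [ 8.44956059 -1.79713729 -3.13625952]
t3
205 [545.94184156 -27.80204707  51.83110238] [535.03176358 545.48916836]
t4
4 [555.18744242   0.89933174  49.84213946] [551.3670125  555.17128805]
```

View pics/c4.png

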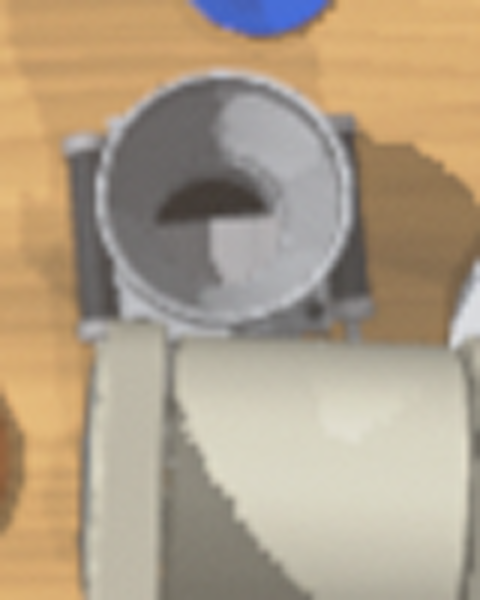

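The throat is partly open. Its dark segment is at crop (213,178–218), the blade edge at row ~218, i.e. image (270.5,161.3). I'll check this against the throat's projection.

```bash
python3 - <<'E'
from h import *
f=load('t4')
px=lambda u,v:(u/6+235,v/6+125)
for z in(48,52,56,60): print(z,world(f,[px(213,218),px(213,178),px(155,220),px(273,215)],z).round(1)[:,:2].tolist())
P=cloud(f)
for n in('t3','t4'):
    Q=cloud(load(n)); print(n,[ [int(v),*Q[v,270].round(0).tolist()] for v in range(136,182,2)])
# funnel rim fit
m=(np.hypot(P[...,0]-652,P[...,1]+27)<65)&(P[...,2]>121)&(P[...,2]<131);p=P[m];print(cv2.minEnclosingCircle(np.float32(p[:,:2])))
# grip, from the scene cam
for n in('s3','s4'):
    Q=cloud(load(n)); m=(Q[...,0]>470)&(Q[...,0]<570)&(abs(Q[...,1]+30)<72)&(Q[...,2]>44)&(Q[...,2]<62);p=Q[m];print(n,len(p),[ (round(a),round(np.median(p[abs(p[:,1]-a)<4][:,0]),1)) for a in range(-95,40,10) if (abs(p[:,1]-a)<4).sum()>1])
crop('s4',180,150,290,260,5.4,'c5')
E
```

```text
48 [[655.7, -25.6], [674.5, -26.2], [655.4, 1.4], [656.4, -53.5]]
52 [[655.0, -25.4], [673.8, -26.0], [654.7, 1.4], [655.7, -53.2]]
56 [[654.3, -25.2], [673.0, -25.8], [654.1, 1.5], [655.0, -52.9]]
60 [[653.6, -25.1], [672.3, -25.6], [653.4, 1.6], [654.3, -52.7]]
t3 [[136, 740.0, -29.0, -4.0], [138, 705.0, -23.0, 120.0], [140, 705.0, -24.0, 98.0], [142, 700.0, -24.0, 95.0], [144, 697.0, -24.0, 85.0], [146, 692.0, -24.0, 81.0], [148, 688.0, -24.0, 75.0], [150, 684.0, -24.0, 65.0], [152, nan, nan, nan], [154, 677.0, -25.0, 47.0], [156, 670.0, -24.0, 53.0], [158, 665.0, -25.0, 47.0], [160, 659.0, -24.0, 49.0], [162, 653.0, -24.0, 50.0], [164, 648.0, -24.0, 50.0], [166, 642.0, -24.0, 50.0], [168, 637.0, -24.0, 49.0], [170, 631.0, -23.0, 48.0], [172, 626.0, -23.0, 48.0], [174, 616.0, -22.0, 78.0], [176, 609.0, -21.0, 89.0], [178, 599.0, -20.0, 125.0], [180, 602.0, -22.0, 56.0]]
t4 [[136, 740.0, -29.0, -2.0], [138, 705.0, -23.0, 120.0], [140, 705.0, -24.0, 100.0], [142, 701.0, -24.0, 92.0], [144, 696.0, -24.0, 88.0], [146, 693.0, -24.0, 77.0], [148, 689.0, -24.0, 71.0], [150, 684.0, -24.0,
[... 479 characters left out ...]
6 [(-95, np.float64(551.3)), (-85, np.float64(553.6)), (-75, np.float64(550.3)), (-65, np.float64(551.1)), (-55, np.float64(548.1)), (-45, np.float64(544.7)), (-25, np.float64(543.2)), (-15, np.float64(546.4)), (-5, np.float64(546.0)), (5, np.float64(544.0)), (15, np.float64(548.3)), (25, np.float64(549.4)), (35, np.float64(546.4))]
s4 381 [(-95, np.float64(526.5)), (-85, np.float64(526.9)), (-75, np.float64(525.1)), (-65, np.float64(533.8)), (-55, np.float64(533.0)), (-45, np.float64(527.3)), (-35, np.float64(531.0)), (-25, np.float64(527.9)), (-15, np.float64(525.5)), (-5, np.float64(531.2)), (5, np.float64(518.9)), (15, np.float64(519.1)), (25, np.float64(535.7)), (35, np.float64(518.1))]
```

View pics/c5.png

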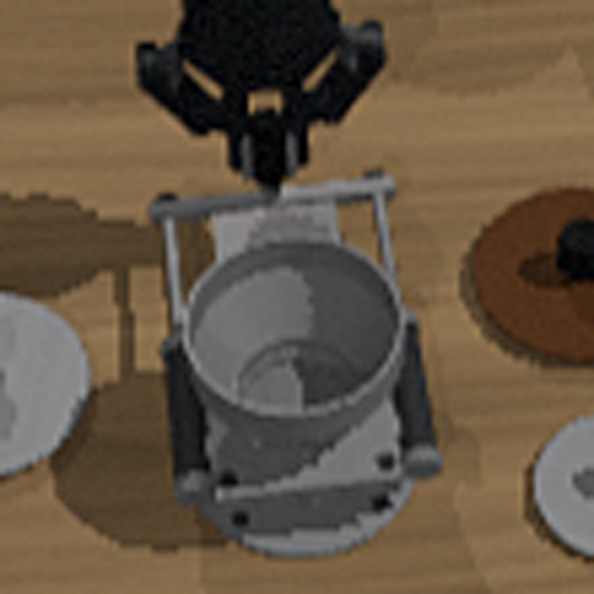

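The blade edge lies at x≈655.4, against a duct axis at 653, and the tool has moved 27.8 mm. I need about 2 mm more.

```bash
python3 -m inch '[[0,0,0,-0.05,0,0,1],[0,0,0,-0.04,0,0,1],[0,0,0,0,0,0,1],[0,0,0,0,0,0,1],[0,0,0,0,0,0,1],[0,0,0,0,0,0,1],[0,0,0,0,0,0,1],[0,0,0,0,0,0,1]]'
python3 - <<'E'
from h import *
f=snap('top','t5'); s=snap('scene','s5')
for n in('t4','t5'):
    im=cv2.imread(f'pics/{n}.png').mean(2)[155:168,266:274].mean(1); print(im.round(0))
crop('t5',235,125,315,225,6,'c6')
E
```

```text
clock: 13.42
eef_pos: [513.2, -34.9, 97.4]
tcp_rot: [3.141, -0.005, 0.043]
contact_force: [8.1, -2.4, -3.1]
opening: 0.189
grasp_force: 78.6
[ 71.  62.  61.  62.  60.  67. 104. 139. 144. 143. 143. 143. 142.]
[ 71.  62.  61.  62.  61.  61.  71. 111. 143. 144. 143. 143. 143.]
```

Travel is now 29.9 mm by the tool, the pull is 8.1 N (8.3 expected at half), and the edge is on the duct's axis. Handing in while holding.

```bash
python3 -c "
from rig import r
print(r.sign_off())"
```

```text
the job is handed in; nothing more can be done
None
```

The lid lies flat on the bench, knob up, and the job was handed in with the gripper still holding the shutter at half travel (about 30 mm, 8.1 N); the mug, brush wheel and polishing bar were not touched.

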